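# Rock the ball feeder's seesaw gate to the other chute and release the balls

### The arm

A 6-joint arm with a two-finger parallel gripper is mounted at the origin on the work surface. World frame = base frame: x ahead of the robot, y to its left, z up, the work surface at z = 0. Lengths are in mm, angles in rad, forces in N, time in s.
With the tool pointing down it reaches from about 300 to 775 mm from the base axis. Payload 14.6 kg.
Tool frame: the origin (TCP) lies at the very end of the fingers, on their centre line; the grasp point (between the pads) lies 19 mm behind it (pinch_z is the distance from the TCP to the grasp point, in mm); x points along the fingers, z is the direction in which the jaws open and shut, and the axes are right-handed (so a half turn about x gives the same grasp; the last joint's range is limited). The gripper opens to 94 mm and grips with 3 to 60 N. Pads are 16 mm wide; open, the fingers measure 119 mm over their backs; the gripper's body (75 mm by 177 mm) begins 78 mm behind the grasp point.
Start: joints at [-1.199, 0.3, 1.521, -0, 1.321, -0.067], TCP at [233.661, -497.887, 205.446] pointing down, gripper open.
Joint ranges: [-3.03, 3.03], [-0.79, 2.21], [0.23, 2.52], [-1.04, 4.18], [0, 3.07], [-2.55, 2.55]. Speed limits (rad/s): [2.22, 2.22, 2.57, 3.14, 3.14, 3.14].

### API

Orientations are given as [roll, pitch, yaw] about the fixed x, y, z axes, in that order (R = Rz(yaw) Ry(pitch) Rx(roll)).
In Python, from cell import read_state, camera, sign_off, pinch_z gives the robot as it stands. The module is installed in compiled form; this text tells all that it offers.
- The arm moves only by the tool arm_command, never from a script. Its argument "series" is a list of rows, each a list of 3 entries, a list of its own where there are three numbers: the finger opening in mm, from 0 to 94, then the shift along the tool's x, y, z in mm, then the turn about the tool's x in degrees. A call has 1 to 12 rows; each row is the pose to reach, as a shift and turn from the pose measured when the call began, along the tool's axes at that moment; what a row does not reach only later rows make up. A row lasts 1/8 s, in which the tool goes at most 62.5 mm and 10.7 degrees, less where a joint would pass 70% of its speed; a pose out of reach is approached as far as the arm can. A call with a gripper value outside its range is refused whole. The fingers move at their own pace and stop on an object; "newtons" is the grip in N (left out, the last holds). Time passes only in rows, so rows that repeat a pose let the fingers close. It gives the time, the measured TCP pose, the force and the opening at its end, in the units of the state.
- read_state(): the state, without advancing time (a new reading comes with each control period).
- camera(name): name is "scene" or "top" or "wrist"; returns a dict with "pixels" (480x640x3 uint8, red, green, blue), "range_z" (480x640 float32, mm along the optical axis (not along the pixel's ray), 0 where there is no reading), "fov_y" (degrees; the focal length in pixels is half the picture's height over the tangent of half this angle, whatever the lens; pixels are square), "cx", "cy" (the principal point, pixels), "R" (3x3) and "t" (3): a world point X has camera coordinates R X + t. Camera axes: x right, y down, z forward; pixel columns grow to the right and rows downward; lengths in mm; the calibration is good to about 2 mm. A picture is of the moment at which its call begins.
- sign_off(): hands the job in, once; it reports no verdict.
The state is a dict: "clock": time; "joints": joint angles; "qd": joint speeds; "effort": joint torques, N m; "eef_pos": TCP position; "eef_rot": TCP orientation; "wrist_force": force on the tool from outside, world axes, zero at the start; "moment": the same for the moment, N m; "finger_gap": finger opening in mm.
Only numpy, scipy, OpenCV 4.12 (cv2) and the standard library are available. Lean on these libraries where they do the work, as an engineer would, in place of code of your own. Each camera call takes 0.05 s, during which the arm holds its last target.

### The job

The ball feeder's seesaw gate is tipped towards one of the two chutes. With a fingertip press down the finger tab at its raised end so that the gate rocks over to the other side and stays there; only then push the upright plate of the release slide fully in, so that the three waiting ceramic balls roll over the gate and come to rest in that other chute. Only press and push: do not touch the balls or pick anything up, leave everything else standing where it is, and stay until the balls lie still.

Things in the scene. Friction and masses are not known exactly. Their poses are not given: they have to be found in the camera images.
- feeder: ball feeder, an aluminium device with black-lined floors, fixed to the table on a dark base plate 300 x 480 x 12 mm (x -140 to +160, y -240 to +240). Origin at table height under the device; x points away from the robot (give or take its yaw), y left, z up. A feed channel along x at y 0 slopes down towards the robot to the seesaw gate, a trough lying across at x -50 mm; a chute lies beyond either end of the gate
- mouth (a point): floor of the feed channel at its open mouth above the gate, feeder x -34 mm, 134 mm high. The channel (29 mm wide inside, walls 22 mm high) rises from here to its closed back end at x +150 mm, floor 158 mm high
- chute_left (a point): middle of the floor of the left chute (57 mm high). The chute is 46 mm wide inside, its walls rise 30 mm above its floor, and it slopes down outwards from feeder y +108 mm (floor 70 mm high) to an end stop at y +232 mm (floor 44 mm high)
- chute_right (a point): the same for the right chute, from feeder y -108 to -232 mm
- seesaw (a joint): tilt of the gate, rad, about the feeder's x axis; pivot at x -50, y 0, height 100 mm. Trough 210 mm long, 50 wide, with a brass weight (32 mm diameter, top 56 mm above the pivot) on its robot side: it falls by itself to stop -0.22 or +0.22 and stays. Positive: left (+y) end up, feeds the right chute; negative: right end up, feeds the left. Starts at either stop; 0.5 N on a tab rocks it
- tab_left (a point): centre of the top face of the gate's left finger tab, a flat plate 42 (x) x 30 (y) x 4 mm that sticks out of the trough towards the robot at its left end, 90 mm left of the pivot (feeder x -96 mm). About 122 mm high when raised and 84 mm when lowered
- tab_right (a point): the same on the right finger tab, 90 mm right of the pivot
- slide (a joint): travel of the release slide, m: 0 closed (as it starts), 0.045 fully pushed in. It moves straight along the feeder's -y (to the right), needs about 1.5 N and stays where it is left. A steel stop tooth hangs from its cross bar into the channel at feeder x +50 mm and holds the balls back; from about 0.03 on the channel is clear
- push_plate (a point): centre of the outer (+y) face of the slide's upright push plate, 36 (x) x 6 (y) x 55 mm high, left of the channel, at feeder x +50 mm, y +88 mm when closed, height 155 mm (plate from 127 to 182 mm). It is pushed to the right, towards the channel; the space to its left is free for 50 mm and more
- ball0_center (a point): centre of white ceramic ball 0 (25 mm diameter, about 32 g), waiting in the channel next to the stop tooth
- ball0: ceramic ball 0 itself, 25 mm diameter; its origin lies on its skin and turns with it
- ball1_center (a point): centre of white ceramic ball 1 (25 mm diameter, about 32 g), waiting in the channel behind ball 0
- ball1: ceramic ball 1 itself, 25 mm diameter; its origin lies on its skin and turns with it
- ball2_center (a point): centre of white ceramic ball 2 (25 mm diameter, about 32 g), waiting in the channel behind ball 1
- ball2: ceramic ball 2 itself, 25 mm diameter; its origin lies on its skin and turns with it
- tube_a: clear sample tube on a white foot, 30 mm diameter, 95 mm tall, standing on the feeder's base plate at the back left; bystander. Origin under its middle
- collar: brass ring, 42 mm outside, 16 mm tall, lying on the base plate right of the channel; bystander. Origin under its middle
- cup: small aluminium cup, 40 mm wide, 30 mm tall, on the base plate behind the right chute; bystander. Origin under its middle
- tube_b: clear sample tube like the other, standing on the table to the left; bystander. Origin under its middle
- goniometer: goniometer head, 48 mm diameter, 56 mm tall, with brass screws, on the table to the right; bystander. Origin under its middle
- jar: white jar with black cap, 56 mm diameter, 60 mm tall, on the table to the right; bystander. Origin under its middle
- driver: screwdriver lying on the table to the left; bystander. Origin at its middle, its length along its x axis

How it is judged (in metres and radians):
On the way, in this order (a step that is already met when the one before it is completed fails the run):
1. the gate is rocked over to its other stop while the balls still wait behind the stop (((value of joint seesaw below -0.17 rad and distance of tab_left from where it was at the start of the episode above 0.03 m) or (value of joint seesaw above 0.17 rad and distance of tab_left from where it was at the start of the episode above 0.03 m)) and value of joint slide below 0.01 m and x of each of ball0_center, ball1_center, ball2_center in the frame of feeder above 0.055 m), for 0.2 s.
2. the release slide is pushed in (value of joint slide above 0.035 m), for 0.1 s.
At the end, for the whole second after the job is handed in: the gate rests tipped the other way than at the start (beyond 0.17 rad), the slide is pushed in by more than 35 mm, and all three balls lie still in the chute that the gate now feeds (value of joint slide above 0.035 m and ((value of joint seesaw below -0.17 rad and distance of tab_left from where it was at the start of the episode above 0.03 m and y of each of ball0_center, ball1_center, ball2_center in the frame of feeder above 0.125 m and x of ball0_center in the frame of feeder between -0.08 and -0.02 m and height (world z) of ball0_center between 0.045 and 0.095 m and linear speed of each of ball0, ball1, ball2 below 0.03 m/s and x of ball1_center in the frame of feeder between -0.08 and -0.02 m and height (world z) of ball1_center between 0.045 and 0.095 m and x of ball2_center in the frame of feeder between -0.08 and -0.02 m and height (world z) of ball2_center between 0.045 and 0.095 m) or (value of joint seesaw above 0.17 rad and distance of tab_left from where it was at the start of the episode above 0.03 m and y of each of ball0_center, ball1_center, ball2_center in the frame of feeder below -0.125 m and x of ball0_center in the frame of feeder between -0.08 and -0.02 m and height (world z) of ball0_center between 0.045 and 0.095 m and linear speed of each of ball0, ball1, ball2 below 0.03 m/s and x of ball1_center in the frame of feeder between -0.08 and -0.02 m and height (world z) of ball1_center between 0.045 and 0.095 m and x of ball2_center in the frame of feeder between -0.08 and -0.02 m and height (world z) of ball2_center between 0.045 and 0.095 m))); the robot touches nothing.
It fails at once if the robot touches a ball (contact force between any of the fingers, the arm and ball0 above 0.2 N or contact force between any of the fingers, the arm and ball1 above 0.2 N or contact force between any of the fingers, the arm and ball2 above 0.2 N).
It fails at once if a ball is lifted above the channel (height (world z) of any of ball0_center, ball1_center, ball2_center above 0.2 m).
It fails at once if a bystander is lifted or displaced by more than 20 mm or knocked over (distance of any of tube_a, collar, cup, tube_b, goniometer, jar, driver from where it was at the start of the episode above 0.02 m or angle between any of tube_a, collar, cup, tube_b, goniometer, jar's own z axis and vertical above 0.5 rad).
It also fails if it takes over 40 s, if anything falls off the work surface, if the arm or the gripper's body presses on something with over 40 N, if the wrist force passes 120 N, or if a joint passes its speed limit or range.

## Working session

There is one attempt and no reset: what is moved stays moved. The work goes in short steps, Python scripts to look and compute and a tool call to move; the robot and the scene stay as the last step left them, time stands still between calls to the robot, and variables do not carry over. Pictures are saved under pics/ and viewed, and the job is handed in when it is done.

Besides the shell and the picture viewer there is one more tool, called as name([rows], argument=value, ...), one row to a line, values as JSON. arm_command: Moves the arm, as the interface text tells. Its arguments: {"type":"object","properties":{"series":{"type":"array"},"newtons":{"type":"number"}},"required":["series"]}

```bash
mkdir -p pics
cat > h.py <<'E'
import numpy as np, cv2
from cell import read_state, camera
def save(c,n):
    cv2.imwrite('pics/'+n+'.png', cv2.cvtColor(c['pixels'],cv2.COLOR_RGB2BGR))
def f(c): return 240/np.tan(np.radians(c['fov_y'])/2)
def ray(c,u,v,z):
    R=np.array(c['R']);t=np.array(c['t']);o=-R.T@t
    d=R.T@np.array([(u-c['cx'])/f(c),(v-c['cy'])/f(c),1]);return o+d*(z-o[2])/d[2]
def dep(c,u,v):
    R=np.array(c['R']);t=np.array(c['t']);z=c['range_z'][v,u]
    return R.T@(np.array([(u-c['cx'])/f(c)*z,(v-c['cy'])/f(c)*z,z])-t)
def proj(c,X):
    p=np.array(c['R'])@np.array(X)+np.array(c['t']);return p[0]/p[2]*f(c)+c['cx'],p[1]/p[2]*f(c)+c['cy']
def cloud(c):
    R=np.array(c['R']);t=np.array(c['t']);z=c['range_z'];v,u=np.mgrid[:480,:640]
    P=np.stack([(u-c['cx'])/f(c)*z,(v-c['cy'])/f(c)*z,z],-1)-t
    return P@R
E
python3 - <<'E'
from h import *
print(read_state())
for n in ('top','scene','wrist'):
    c=camera(n);save(c,n+'0');print(n,c['fov_y'],c['cx'],c['cy'],(-np.array(c['R']).T@np.array(c['t'])).round(),(c['range_z']>0).mean())
E
```

```text
{'clock': 0.0, 'joints': array([-1.19861933e+00,  3.00452542e-01,  1.52155523e+00, -1.87151716e-05,
        1.32065069e+00, -6.66062459e-02]), 'qd': array([ 0.00011162, -0.00180343,  0.00102852, -0.00133864, -0.00063559,
        0.00012279]), 'effort': array([-2.51221878e-03, -5.31807017e+01, -3.52741027e+01,  7.06613087e-02,
        2.43224110e-02, -1.46522680e-04]), 'eef_pos': array([ 233.56373267, -497.67974503,  204.90743116]), 'eef_rot': array([3.09199318, 1.56973036, 1.95998474]), 'wrist_force': array([-0.61244803,  0.20617671,  0.12972641]), 'moment': array([ 0.02045641,  0.00139817, -0.00476386]), 'finger_gap': 94.08246319552183}
top 49.71627955637762 315.50670320650784 242.77159843056378 [3.210e+02 1.000e+00 1.226e+03] 0.9959440104166667
scene 54.05695610626953 317.4847878756018 250.24391230546792 [1212. -226.  969.] 0.99595703125
wrist 63.56697185700011 317.67074519593604 233.7863161807403 [ 307. -462.  384.] 0.995966796875
```

View pics/top0.png

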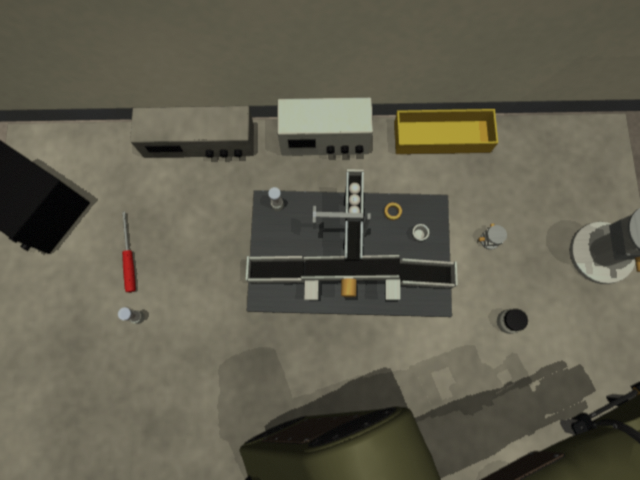

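View pics/scene0.png

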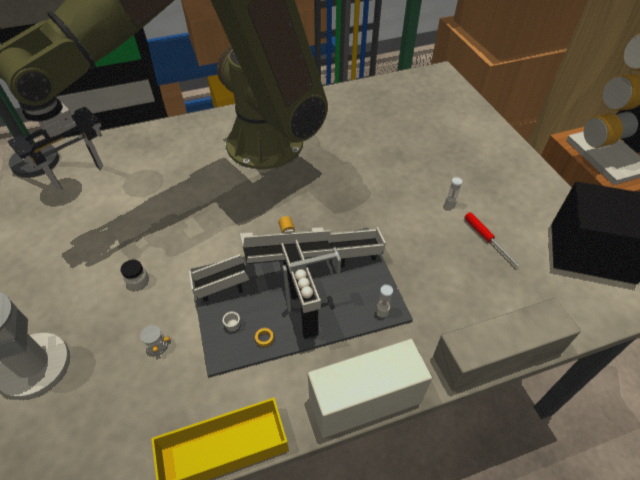

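The top view shows the base plate with the tabs at about (312,290) and (393,290), the brass weight at (349,287), the push plate at (315,214) and the balls at (354,188–211). The driver and one tube are to the left, the jar and goniometer to the right. I'll measure these next.

Run:
```python
from h import *
c=camera('top');P=cloud(c)
im=c['pixels'].astype(int)
# base plate: z 6..20 in region
def med(m): return P[m].mean(0).round(1), m.sum()
X,Y,Z=P[...,0],P[...,1],P[...,2]
v,u=np.mgrid[:480,:640]
reg=(u>230)&(u<470)&(v>180)&(v<325)
base=reg&(Z>7)&(Z<17)
n,l,s,cen=cv2.connectedComponentsWithStats(base.astype(np.uint8))
pts=P[base][:,:2].astype(np.float32)
dark=reg&(im.sum(-1)<200)
cs,_=cv2.findContours(dark.astype(np.uint8),cv2.RETR_EXTERNAL,cv2.CHAIN_APPROX_NONE)
print(cv2.minAreaRect(pts), P[base][:,2].mean())
# bright tabs
for name,(a,b) in dict(L=(312,290),R=(393,290)).items():
    m=(abs(u-a)<14)&(abs(v-b)<16)&(Z>60)&(v>281)
    print(name,med(m),P[m].min(0),P[m].max(0), P[b,a])
m=(abs(u-315)<9)&(abs(v-214)<14)&(Z>165);print('plate',med(m),P[m].min(0),P[m].max(0))
for b in [(354,188),(354,199),(354,211)]: print('ball',P[b[1],b[0]])
for b in [(349,287),(353,260),(275,193),(275,270),(430,273),(300,267),(380,267)]: print(b,P[b[1],b[0]])
big=cv2.resize(c['pixels'][165:325,235:475],None,fx=3.3,fy=3.3,interpolation=cv2.INTER_CUBIC)
cv2.imwrite('pics/topz.png',big[...,::-1])
```

```text
((593.9346923828125, -83.61077880859375), (576.3692626953125, 348.2665100097656), 89.9599838256836) 12.28493986249863
L (array([482.3,  16.4, 119.6]), np.int64(228)) [321.10171544   1.05064275  77.92184292] [ 506.06932582   32.66159432 1226.30552394] [488.01623146  14.71174806  80.01308842]
R (array([ 479.3, -159.2,  129.3]), np.int64(259)) [ 321.10171544 -195.67009876   71.16057332] [ 501.74935953    1.34191876 1226.30552394] [ 478.99982027 -159.34753129  122.03105546]
plate (array([632.8,   2.2, 182.2]), np.int64(95)) [615.98681044 -11.92516994 167.49970385] [651.63266967   9.50980708 189.01044848]
ball [691.63642423 -79.21488972 176.98333108]
ball [667.43738516 -78.50604768 175.61118083]
ball [643.13586792 -78.2042759  167.93631481]
(349, 287) [482.69208879 -63.55886625 151.05121708]
(353, 260) [549.67308814 -77.06780818 104.13258749]
(275, 193) [706.55911124  95.20808717 110.06130132]
(275, 270) [539.97058273  99.65149105  51.48939146]
(430, 273) [ 526.57668975 -256.02116012   53.49065064]
(300, 267) [542.83527363  41.39749977  68.12604367]
(380, 267) [ 529.86861225 -133.95192633  120.42604109]
```

View pics/topz.png

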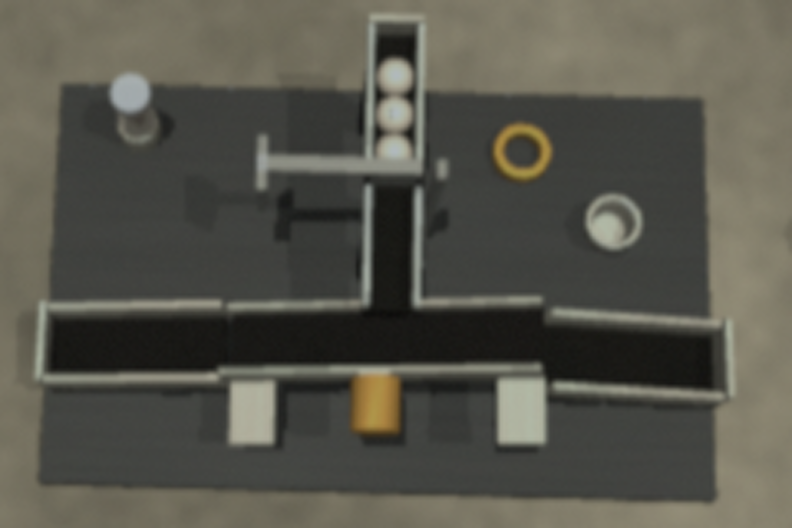

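View pics/wrist0.png

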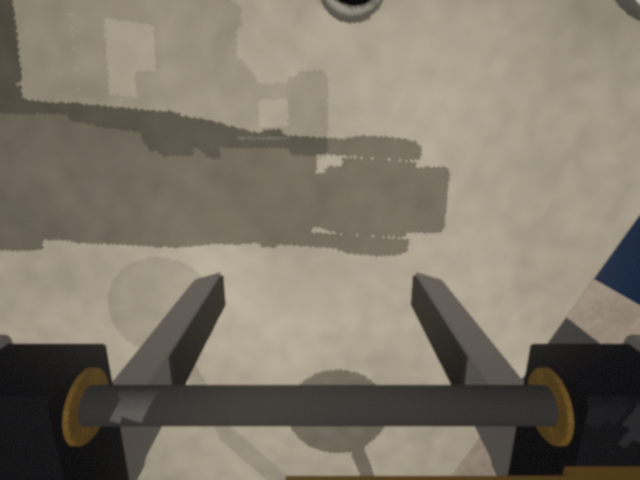

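The picture shows the right tab raised (about 122 mm against 80 mm), so the gate feeds left now. I have to press the right tab. Next come the feeder frame from the landmarks and the tool axes.

```bash
cat >> h.py <<'E'
from scipy.spatial.transform import Rotation as Ro
def Rt(s): return Ro.from_euler('xyz',s['eef_rot']).as_matrix()
E
python3 - <<'E'
from h import *
c=camera('top');P=cloud(c);Z=P[...,2];v,u=np.mgrid[:480,:640];im=c['pixels'].astype(int)
def tab(a,b,lo,hi):
    # bright low-saturation pixels
    m=((abs(u-a)<14)&(v>278)&(v<305)&(Z>lo)&(Z<hi)&(im.min(-1)>110)).astype(np.uint8)
    n,l,s,ce=cv2.connectedComponentsWithStats(m)
    i=1+np.argmax(s[1:,4]);q=P[l==i]
    print(s[i],ce[i],q.mean(0).round(1),q.min(0).round(),q.max(0).round());
    cc=ray(c,ce[i][0],ce[i][1],q[:,2].mean());print(cc);return cc
r=tab(393,290,110,130);l=tab(312,290,70,95)
# base plate outline at z=12: corners from zoomed image
for (a,b) in [(62,85),(703,98),(716,500),(38,485)]:
    print(ray(c,235+a/3.3,165+b/3.3,12).round(1))
s=read_state();print(Rt(s).round(3))
E
```

```text
[386 280  14  19 265] [392.47924528 288.98113208] [ 481.  -158.1  123.6] [ 461. -173.  116.] [ 501. -143.  130.]
[ 480.98772899 -158.11653691  123.59967471]
[305 280  13  19 236] [311.03813559 289.41949153] [488.7  16.8  84.4] [469.   3.  77.] [509.  30.  92.]
[488.71155094  16.77686299  84.38484972]
[747.2 155.9  12. ]
[ 728.3 -322.5   12. ]
[ 430.4 -309.3   12. ]
[448.8 169.3  12. ]
[[-0.     0.905  0.425]
 [ 0.001  0.425 -0.905]
 [-1.     0.    -0.001]]
```

The yaw is about −0.0445 rad, and the plate edges and the tabs agree on it. The origin is about (579.7, −75.6). Tabs are at 123.6 and 84.4 mm, which fits the given 122 and 84. The press target is (478, −161). I'll move above it, closing the jaws and aligning the tool by +27.7°.

arm_command([
  [94, [0, 15, -8], 1],
  [70, [3, 50, -28], 4],
  [50, [6, 90, -50], 8],
  [30, [10, 130, -72], 12],
  [0, [15, 170, -94], 15],
  [0, [20, 210, -116], 18],
  [0, [25, 250, -138], 21],
  [0, [30, 290, -160], 24],
  [0, [35, 325, -180], 26],
  [0, [40, 350, -193], 27],
  [0, [40, 364, -201], 27.7],
  [0, [40, 364, -201], 27.7],
], newtons=20)

```text
clock: 1.75
eef_pos: [478.0, -160.5, 165.1]
eef_rot: [-2.384, 1.57, 2.285]
wrist_force: [-0.6, -0.8, -0.3]
finger_gap: 0.3
```

Run:
```python
from h import *
c=camera('scene');save(c,'s1');big=cv2.resize(c['pixels'][180:380,150:430],None,fx=2.8,fy=2.8);cv2.imwrite('pics/s1z.png',big[...,::-1])
print(Rt(read_state()).round(3), read_state()['eef_pos'])
c=camera('wrist');save(c,'w1')
```

```text
[[-0.     0.999 -0.044]
 [ 0.    -0.044 -0.999]
 [-1.    -0.    -0.   ]] [ 477.6515205  -161.1433382   165.22144866]
```

View pics/s1z.png

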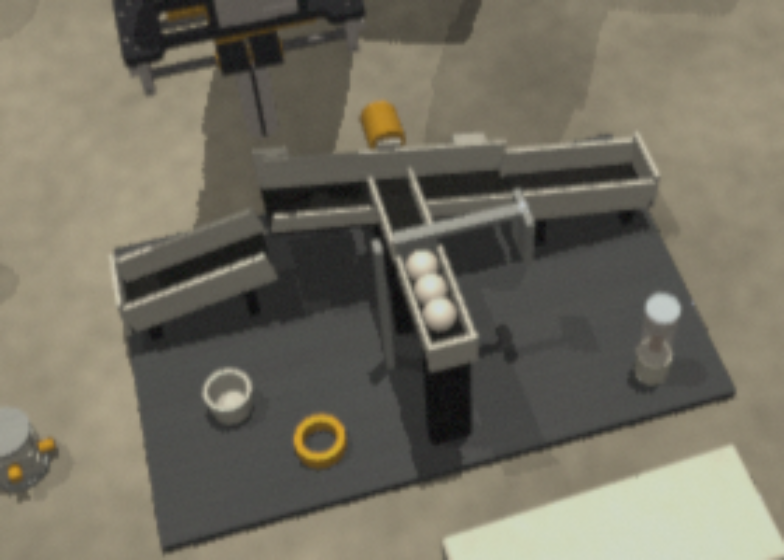

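View pics/w1.png

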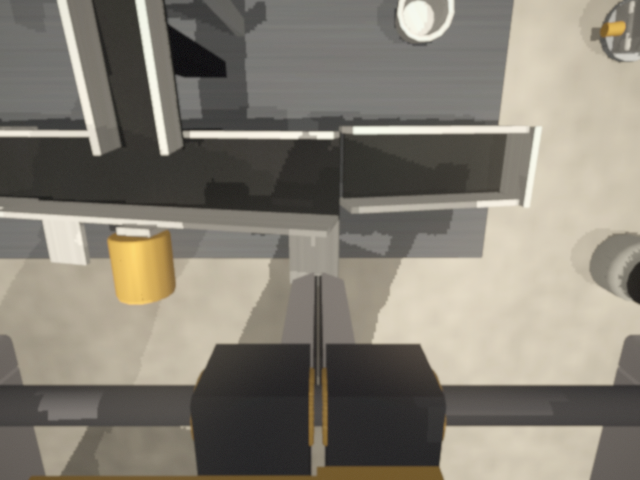

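The wrist view shows the closed fingertip at about (318,280), centred over the right tab at (315,250) and clear of the trough wall. I'll press down to about 90 mm, then lift.

arm_command([
  [0, [15, 0, 0], 0],
  [0, [30, 0, 0], 0],
  [0, [38, 0, 0], 0],
  [0, [44, 0, 0], 0],
  [0, [50, 0, 0], 0],
  [0, [56, 0, 0], 0],
  [0, [62, 0, 0], 0],
  [0, [68, 0, 0], 0],
  [0, [73, 0, 0], 0],
  [0, [76, 0, 0], 0],
  [0, [78, 0, 0], 0],
  [0, [78, 0, 0], 0],
])

```text
clock: 3.35
eef_pos: [477.4, -161.5, 87.2]
eef_rot: [-2.341, 1.57, 2.327]
wrist_force: [-0.0, -0.1, -0.1]
finger_gap: 0.6
```

arm_command([
  [0, [-15, 0, 0], 0],
  [0, [-45, 0, 0], 0],
  [0, [-85, 0, 0], 0],
  [0, [-125, 0, 0], 0],
  [0, [-135, 0, 0], 0],
])

```text
clock: 3.98
eef_pos: [478.2, -161.8, 225.7]
eef_rot: [1.278, 1.566, -0.337]
wrist_force: [-0.0, -0.7, -0.5]
finger_gap: 0.7
```

Run:
```python
from h import *
c=camera('scene');save(c,'s2');big=cv2.resize(c['pixels'][180:380,150:430],None,fx=2.8,fy=2.8);cv2.imwrite('pics/s2z.png',big[...,::-1])
print(read_state()['eef_pos'],read_state()['clock'])
c=camera('wrist');save(c,'w2')
P=cloud(c);print([P[250,u].round() for u in (315,)])
c=camera('top');save(c,'t2');P=cloud(c);print(P[290,311].round(),P[214,315].round(),(P[267,380]).round(),(P[267,300]).round())
```

```text
[ 478.06925841 -161.75596197  225.24238887] 4.025
[array([ 424., -155.,   -1.])]
[481.  16. 126.] [633.   5. 185.] [ 484. -104.  362.] [542.  41.  73.]
```

View pics/s2z.png

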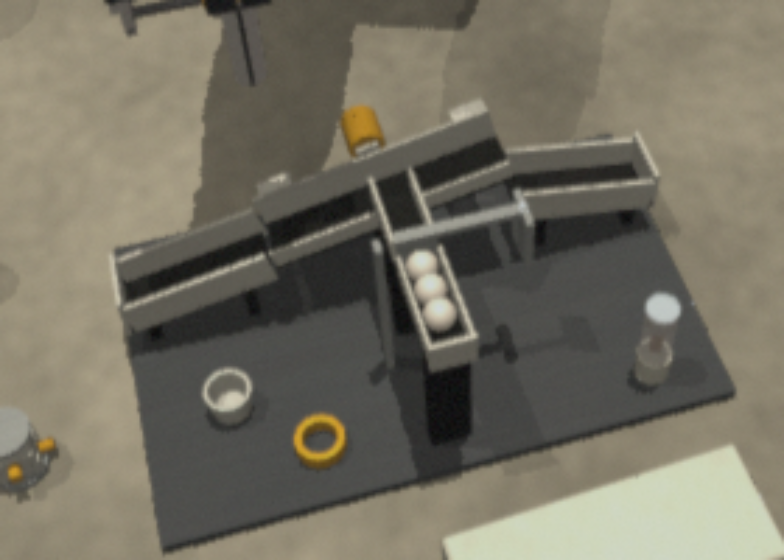

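View pics/w2.png

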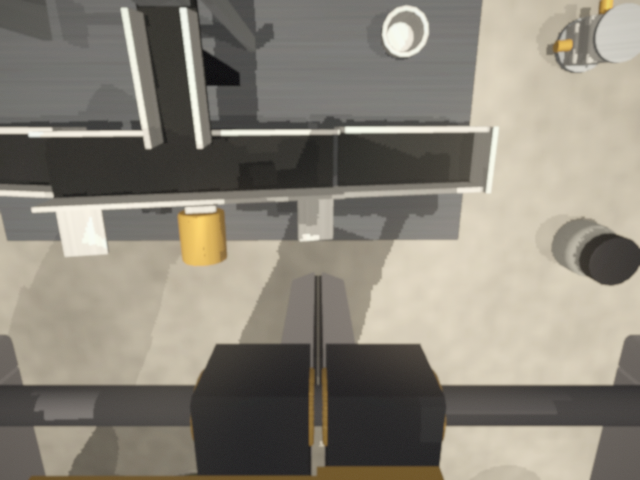

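The gate is now tipped the other way: the left tab reads about 126 mm high in the top view, and the balls still wait behind the tooth. Now I move high over to the left of the push plate.

arm_command([
  [0, [-5, 8, -12], 0],
  [0, [-8, 25, -36], 0],
  [0, [-10, 44, -64], 0],
  [0, [-10, 64, -94], 0],
  [0, [-10, 84, -124], 0],
  [0, [-10, 104, -154], 0],
  [0, [-10, 124, -182], 0],
  [0, [-10, 140, -206], 0],
  [0, [-5, 148, -218], 0],
  [0, [0, 148, -218], 0],
  [0, [0, 148, -218], 0],
])

```text
clock: 5.5
eef_pos: [634.3, 49.1, 221.3]
eef_rot: [-1.68, 1.569, 2.988]
wrist_force: [-0.5, 0.1, -0.1]
finger_gap: 0.2
```

arm_command([
  [0, [15, 0, 0], 0],
  [0, [35, 0, 0], 0],
  [0, [55, 0, 0], 0],
  [0, [70, 0, 0], 0],
  [0, [77, 0, 0], 0],
  [0, [77, 0, 0], 0],
  [0, [77, 0, 0], 0],
])

```text
clock: 6.38
eef_pos: [634.4, 49.2, 145.1]
eef_rot: [-1.962, 1.57, 2.705]
wrist_force: [0.1, -0.7, 0.2]
finger_gap: 0.8
```

Run:
```python
from h import *
s=read_state();print(s['eef_pos'],s['clock'],Rt(s).round(3),s['joints'].round(2))
c=camera('scene');big=cv2.resize(c['pixels'][180:380,150:430],None,fx=2.8,fy=2.8);cv2.imwrite('pics/s3z.png',big[...,::-1])
c=camera('wrist');save(c,'w3')
```

```text
[634.43323222  49.16167724 145.0610588 ] 6.375 [[-0.001  0.999 -0.045]
 [ 0.    -0.045 -0.999]
 [-1.    -0.001 -0.   ]] [0.02 0.54 1.32 0.   1.28 1.64]
```

View pics/s3z.png

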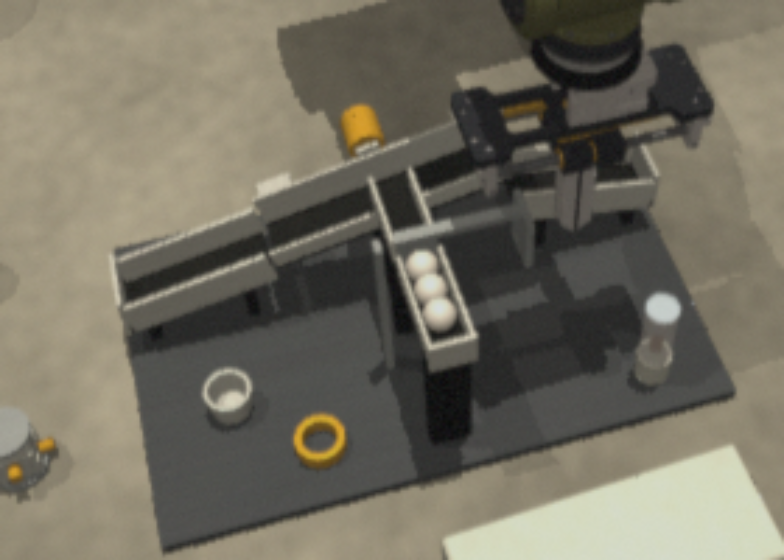

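View pics/w3.png

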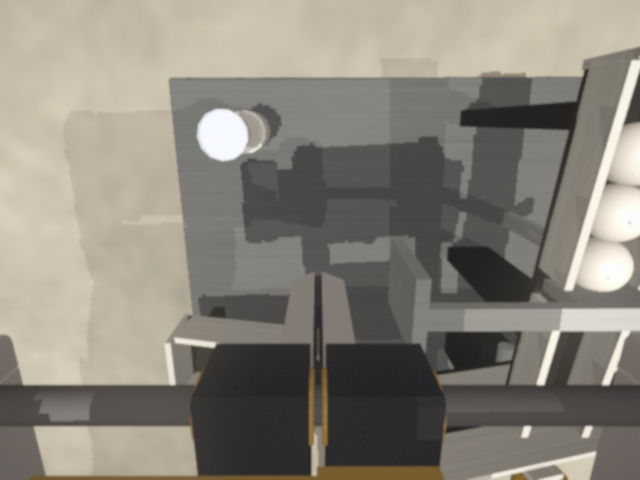

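The fingertip is at (318,280) beside the push plate (410,290), with about 27 mm of gap and free space all round. I'll push right by 66 mm first, then check the force.

arm_command([
  [0, [0, 0, 8], 0],
  [0, [0, 0, 16], 0],
  [0, [0, 0, 22], 0],
  [0, [0, 0, 27], 0],
  [0, [0, 0, 32], 0],
  [0, [0, 0, 38], 0],
  [0, [0, 0, 44], 0],
  [0, [0, 0, 50], 0],
  [0, [0, 0, 56], 0],
  [0, [0, 0, 61], 0],
  [0, [0, 0, 66], 0],
  [0, [0, 0, 66], 0],
])

```text
clock: 7.98
eef_pos: [631.3, -17.2, 144.9]
eef_rot: [-1.58, 1.57, 3.087]
wrist_force: [1.3, -0.0, -0.2]
finger_gap: 0.5
```

Run:
```python
from h import *
s=read_state();print(s['eef_pos'],s['clock'],s['wrist_force'])
c=camera('scene');big=cv2.resize(c['pixels'][180:380,150:430],None,fx=2.8,fy=2.8);cv2.imwrite('pics/s4z.png',big[...,::-1])
c=camera('wrist');save(c,'w4')
```

```text
[631.32635569 -17.23376548 144.91532307] 7.975 [ 1.27788637 -0.0293517  -0.24686999]
```

View pics/s4z.png

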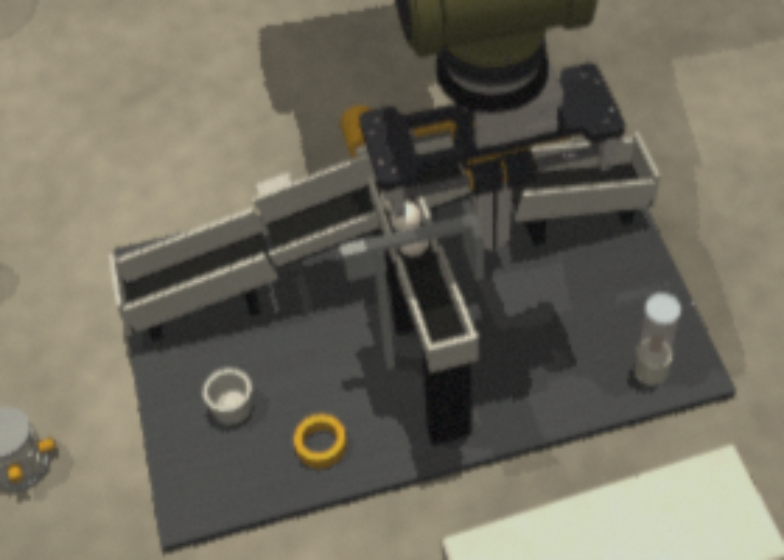

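View pics/w4.png

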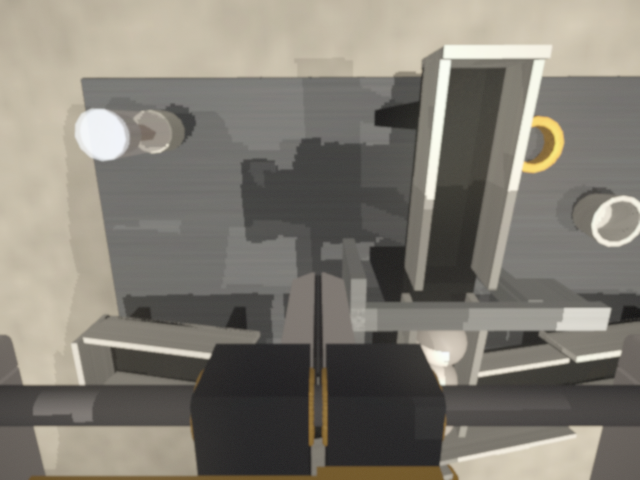

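The balls are already rolling past the tooth. I'll push the last few millimetres.

arm_command([
  [0, [0, 0, 2], 0],
  [0, [0, 0, 4], 0],
  [0, [0, 0, 5], 0],
  [0, [0, 0, 6], 0],
])

```text
clock: 8.57
eef_pos: [631.1, -22.2, 144.9]
eef_rot: [-2.429, 1.569, 2.239]
wrist_force: [1.7, 9.9, 0.1]
finger_gap: 0.4
```

Run:
```python
from h import *
s=read_state();print(s['eef_pos'],s['clock'],s['wrist_force'])
c=camera('scene');save(c,'s5');big=cv2.resize(c['pixels'][180:380,150:430],None,fx=2.8,fy=2.8);cv2.imwrite('pics/s5z.png',big[...,::-1])
c=camera('top');P=cloud(c);save(c,'t5')
c=camera('wrist');save(c,'w5');P=cloud(c);im=c['pixels']
F=np.array([[.999,-.0445],[.0445,.999]])
for u in range(300,420,8):
  p=P[318,u];q=F@(p[:2]-[579.7,-75.6]);print(u,p.round(),q.round())
```

```text
[631.0871845  -22.20040461 144.90424991] 8.575 [1.65736757 9.91729814 0.07416768]
300 [641. -15. 192.] [59. 64.]
308 [641. -18. 192.] [59. 61.]
316 [640. -21. 190.] [58. 58.]
324 [641. -24. 191.] [59. 55.]
332 [641. -27. 191.] [59. 52.]
340 [640. -30. 191.] [58. 48.]
348 [640. -33. 191.] [59. 45.]
356 [635. -37. 182.] [54. 41.]
364 [635. -40. 181.] [53. 38.]
372 [635. -43. 182.] [54. 35.]
380 [635. -46. 182.] [54. 32.]
388 [634. -50. 182.] [53. 28.]
396 [634. -53. 182.] [54. 25.]
404 [635. -56. 183.] [54. 22.]
412 [634. -59. 182.] [54. 19.]
```

View pics/s5z.png

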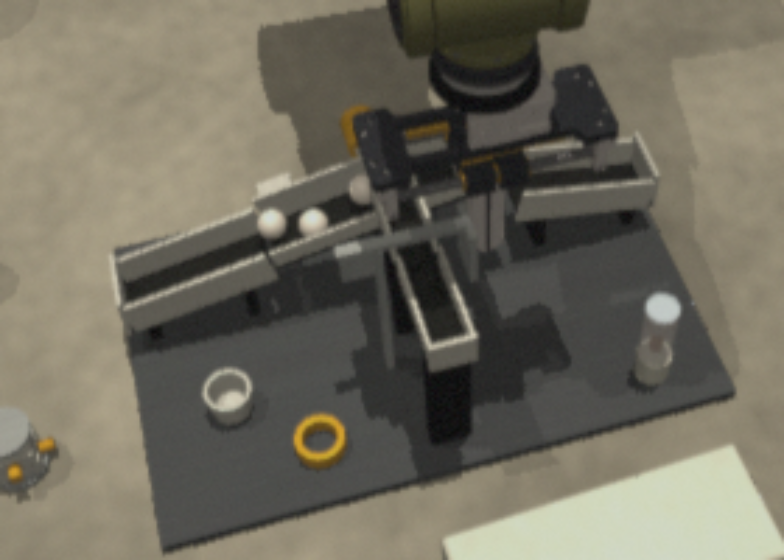

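View pics/w5.png

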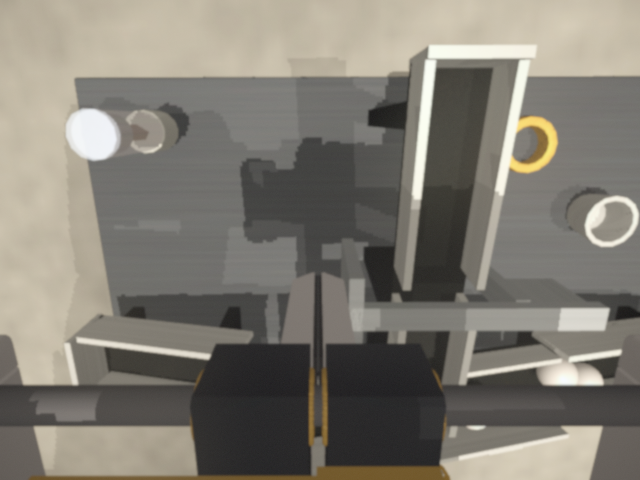

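The slide is against its stop: 9.9 N, with the plate face at about feeder y 43. Three balls are on the gate, rolling to the right chute. I'll back off left, then lift.

arm_command([
  [0, [0, 0, -4], 0],
  [0, [0, 0, -12], 0],
  [0, [0, 0, -24], 0],
  [0, [0, 0, -34], 0],
  [0, [-15, 0, -38], 0],
  [0, [-45, 0, -38], 0],
  [0, [-80, 0, -40], 0],
  [0, [-110, 0, -50], 0],
  [0, [-120, 0, -80], 0],
  [0, [-120, 0, -110], 0],
  [0, [-120, 0, -120], 0],
  [0, [-120, 0, -120], 0],
])

```text
clock: 10.22
eef_pos: [636.5, 97.6, 265.3]
eef_rot: [-2.351, 1.569, 2.318]
wrist_force: [0.3, -0.6, 0.0]
finger_gap: 0.4
```

arm_command([
  [0, [0, 0, 0], 0],
  [0, [0, 0, 0], 0],
  [0, [0, 0, 0], 0],
  [0, [0, 0, 0], 0],
  [0, [0, 0, 0], 0],
  [0, [0, 0, 0], 0],
  [0, [0, 0, 0], 0],
  [0, [0, 0, 0], 0],
  [0, [0, 0, 0], 0],
  [0, [0, 0, 0], 0],
  [0, [0, 0, 0], 0],
  [0, [0, 0, 0], 0],
])

```text
clock: 11.72
eef_pos: [636.5, 97.6, 265.3]
eef_rot: [-2.34, 1.569, 2.329]
wrist_force: [0.2, -0.2, 0.2]
finger_gap: 0.7
```

```bash
cat > chk.py <<'E'
from h import *
import sys
s=read_state();print(s['eef_pos'],s['clock'],s['wrist_force'])
F=np.array([[.999,-.0445],[.0445,.999]])
for n in ('scene','top'):
    c=camera(n);save(c,n+sys.argv[1]);P=cloud(c);im=c['pixels'].astype(np.uint8)
    q=(P[...,:2]-[579.7,-75.6])@F.T
    m=((q[...,1]<-100)&(q[...,1]>-228)&(abs(q[...,0]+50)<20)&(P[...,2]>50)&(im.min(-1)>100)).astype(np.uint8)
    k,l,st,ce=cv2.connectedComponentsWithStats(m)
    for i in range(1,k):
        if st[i,4]>8: print(n,st[i],q[l==i].mean(0).round(),q[l==i].min(0).round(),q[l==i].max(0).round(),P[l==i][:,2].max().round())
    if n=='scene':
        cv2.imwrite('pics/sz%s.png'%sys.argv[1],cv2.resize(c['pixels'][180:380,150:430],None,fx=2.8,fy=2.8)[...,::-1])
    else:
        cv2.imwrite('pics/tz%s.png'%sys.argv[1],cv2.resize(c['pixels'][165:325,235:475],None,fx=3.3,fy=3.3)[...,::-1])
E
python3 chk.py 6
```

```text
[636.51776468  97.59435344 265.32046489] 11.725 [ 0.17760267 -0.22579336  0.15947264]
scene [194 271  20  16 193] [ -50. -207.] [ -70. -228.] [ -30. -184.] 78.0
top [432 266  21  18 240] [ -54. -205.] [ -69. -228.] [ -31. -183.] 81.0
```

View pics/sz6.png

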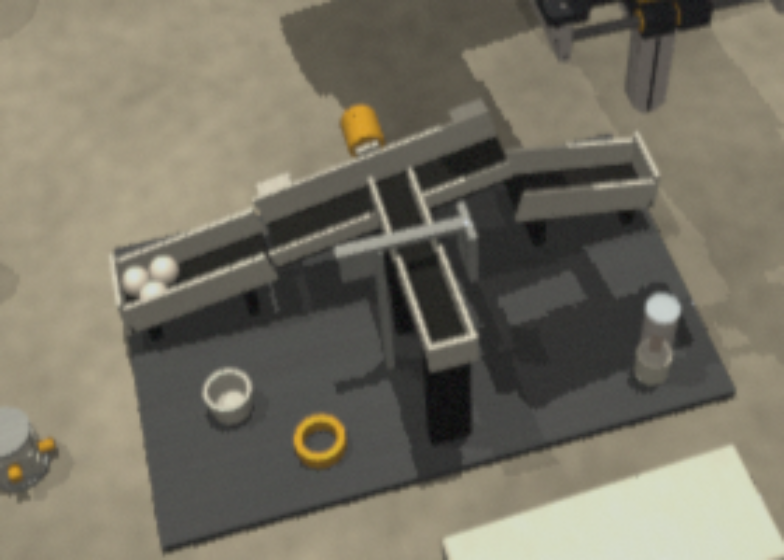

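View pics/tz6.png

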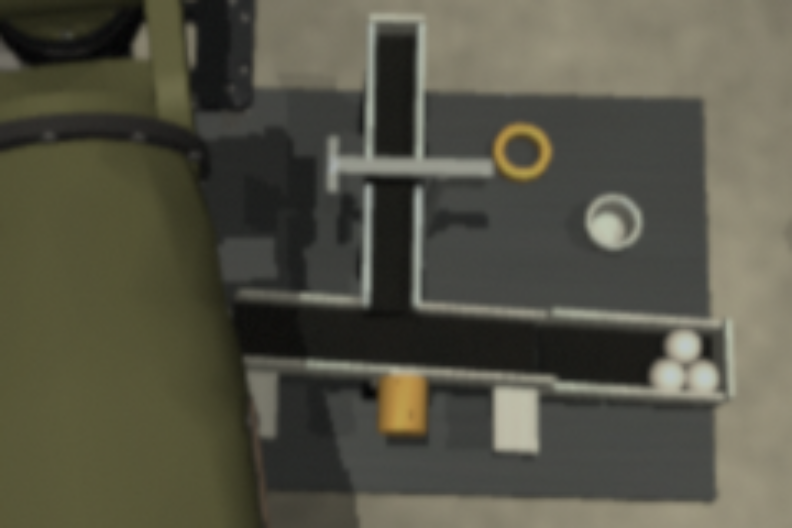

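All three balls lie at the end of the right chute (top zoom at (668,374), (704,376), (683,345)). The gate is tipped right and the slide is in. I'll wait a moment and compare for stillness.

arm_command([
  [0, [0, 0, 0], 0],
  [0, [0, 0, 0], 0],
  [0, [0, 0, 0], 0],
  [0, [0, 0, 0], 0],
  [0, [0, 0, 0], 0],
  [0, [0, 0, 0], 0],
  [0, [0, 0, 0], 0],
  [0, [0, 0, 0], 0],
  [0, [0, 0, 0], 0],
  [0, [0, 0, 0], 0],
  [0, [0, 0, 0], 0],
  [0, [0, 0, 0], 0],
])

```text
clock: 13.32
eef_pos: [636.5, 97.6, 265.3]
eef_rot: [-2.335, 1.569, 2.334]
wrist_force: [-0.5, 0.5, 0.6]
finger_gap: 0.3
```

```bash
python3 chk.py 7
python3 - <<'E'
import cv2
for n in ('sz','tz'):
    d=cv2.absdiff(cv2.imread(f'pics/{n}6.png'),cv2.imread(f'pics/{n}7.png'));print(n,d.max(),(d.max(-1)>30).sum())
from cell import sign_off
sign_off()
E
```

```text
[636.522126    97.56178403 265.32819789] 13.325 [-0.53976332  0.46207358  0.64675271]
scene [219 259  10   5  14] [ -69. -151.] [ -70. -164.] [ -67. -141.] 95.0
scene [195 268  12   5  13] [ -68. -210.] [ -70. -223.] [ -66. -196.] 84.0
scene [194 271  20  16 192] [ -50. -206.] [ -70. -228.] [ -30. -184.] 78.0
top [432 266  20  18 239] [ -53. -205.] [ -70. -228.] [ -31. -184.] 83.0
sz 13 0
tz 7 0
the job is handed in; nothing more can be done
```

I pressed down the gate's raised right tab with the closed fingertips, and the gate rocked over to feed the right chute and stayed there. I then pushed the release slide in until it met its stop (9.9 N on the wrist). The plate face then stood at about feeder y 43 mm, which is roughly 45 mm of travel. After that I backed off and lifted clear.

Last checks, just before handing in at about 13.4 s:
- **Balls:** all three lie in the right chute, at feeder y about −184 to −228 mm and x about −30 to −70 mm. Their tops read about 78–83 mm high.
- **Stillness:** pictures taken 1.6 s apart show no change beyond image noise.
- **Gate and slide:** in the last pictures the gate is still tipped to the right and the slide is still in.
- **Bystanders:** the tube at the back left, the collar, the cup and the goniometer look unmoved in the last scene view. I made no separate check of the jar, the other tube or the screwdriver; the arm was never low near them.
- **Robot:** it touches nothing.

No check failed. In the last measurement, two small bright strips near the right chute's robot-side wall (about 14 pixels each) also met the ball criteria; I take them to be the edge of that wall, not balls.

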